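Sort the dry painted slats and the brush off the painting table

ROBOT

A 7-joint arm with a two-finger parallel gripper is mounted at the origin on the work surface. World frame = base frame: x ahead of the robot, y to its left, z up, the work surface at z = 0. Lengths are in mm, angles in degrees, forces in N, time in s.
With the tool pointing down it reaches from about 400 to 750 mm from the base axis. Payload 19.5 kg.
Tool frame: the origin (TCP) lies at the very end of the fingers, on their centre line; the grasp point (between the pads) lies 19 mm behind it; z points along the fingers, y is the line along which they close (so a half turn about z gives the same grasp; the last joint's range is limited). The gripper opens to 85 mm and grips with 20 to 120 N. Pads are 22 mm wide; open, the fingers measure 114 mm over their backs; the gripper's body (76 mm by 85 mm) begins 54 mm behind the grasp point. The pads swing forward as they close: fully open they stand 13 mm farther back than shut.
Start: joints at [-74.754, 40.479, -1.581, 85.061, 1.261, 54.483, -4.326], TCP at [174.191, 547.953, 231.268] pointing down, gripper open.
Joint ranges: [-155.06, 155.06], [-18.47, 123.98], [-90, 86.84], [0, 140.48], [-83.41, 263.41], [0, 116], [-161.91, 161.91]. Speed limits (degrees/s): [108.29, 108.29, 147.25, 147.25, 172.46, 172.46, 172.46].

INTERFACE

Orientations are given as a 3x3 rotation matrix whose columns are the frame's x, y, z axes.
In Python, from workcell import * gives the robot as it stands.
- The arm moves only by the shell command python3 -m handwheel 'ROWS' [FORCE]. ROWS is JSON, a list that holds one entry, the list of rows, each a list of 7 numbers: the shift along the world's x, y, z in m, then the turn, a rotation vector about the world's x, y, z in degrees, then the opening in per cent of the stroke, from 0 (shut) to 100 (fully open). A call has 1 to 10 rows; each row is the pose to reach, as a shift and turn from the pose commanded when the call began; what a row does not reach only later rows make up. A row lasts 1/12 s, in which the tool goes at most 41.7 mm and 7.16 degrees, less where a joint would pass 70% of its speed; a pose out of reach is approached as far as the arm can. A call with a gripper value outside its range is refused whole. The fingers move at their own pace and stop on an object; FORCE is the grip in N (left out, the last holds). Time passes only in rows, so rows that repeat a pose let the fingers close. It gives the time, the measured TCP pose, the force, the opening and the grip force at its end, in the units of the state.
- sense(): the state, without advancing time (a new reading comes with each control period).
- grab_frame(name): name is "side" or "top"; returns (picture, depth): 384x512x3 uint8, red, green, blue; 384x512 float32, mm along the optical axis (not along the pixel's ray), 0 where there is no reading.
- camera_info(name): a dict with "camera_matrix" (3x3 intrinsics, pixels), "cam_to_world" (4x4, takes a point from camera to world coordinates). Camera axes: x right, y up, looking along -z (the intrinsics and any distortion apply to the point x, -y, -z); pixel columns grow to the right and rows downward; lengths in mm; the calibration is good to about 2 mm. A picture is of the moment at which its call begins. camera_info takes no time and is no camera call.
- sign_off(): hands the job in; it is judged then, once.
Trained networks look in the newest picture that a camera, given by its name, has taken for a name from the list of things; names that differ only in an ending like _2 or _b are one class to them, and where a whole thing is asked for, a point or a joint stands for the part that bears it (a point fixed in the world has none). Each returns a list of dicts, best first, with "p" (0 to 1); they miss things now and then, are a little off and sometimes report something else, mostly with a low value. They report only what shows in the picture. A call takes as long as a camera call. They do not tell look-alikes from the thing itself.
- trace(query, camera): "mask" (384x512 bool, what is visible of it).
- spot_point(query, camera): "point" ([x, y, z] in mm, in world coordinates, good to about 4 mm: a listed point, or the origin of a listed thing).
The state is a dict: "time": time; "joint_pos": joint angles; "qd": joint speeds; "effort": joint torques, N m; "tcp_pos": TCP position; "tcp_rot": TCP orientation; "wrist_force": force on the tool from outside, world axes, zero at the start; "wrist_torque": the same for the moment, N m; "width": finger opening in mm; "finger_force": force on a finger pad.
Only numpy, scipy, OpenCV 4.12 (cv2) and the standard library are available. Lean on these libraries where they do the work, as an engineer would, in place of code of your own. Each camera call takes 0.05 s, during which the arm holds its last target. There are 200 camera calls.

TASK

Clear up after painting: lay the two red slats in the red-walled tray and the two yellow slats in the yellow-walled tray, one slat to a bay, and put the brush in the blue-walled trough. Everything must lie flat on the floor of its bay, the same side up as now, and nothing on a wall or on another piece.

Things in the scene. Friction and masses are not known exactly. Their poses are not given: they have to be found in the camera images.
- red_plain: red painted slat of wood, 90 x 36 x 22 mm (x, y, z), about 40 g, dry paint all over. It lies flat on the table. Origin: centre of its underside; x along its length, z up. Plain, no holes.
- red_drilled: red painted slat of wood, 90 x 36 x 22 mm (x, y, z), about 40 g, dry paint all over. It lies flat on the table. Origin: centre of its underside; x along its length, z up. Two 16 mm holes go down through it, 28 mm either side of its middle (the middle is solid).
- yellow_plain: yellow painted slat of wood, 90 x 36 x 22 mm (x, y, z), about 40 g, dry paint all over. It lies flat on the table. Origin: centre of its underside; x along its length, z up. Plain, no holes.
- yellow_drilled: yellow painted slat of wood, 90 x 36 x 22 mm (x, y, z), about 40 g, dry paint all over. It lies flat on the table. Origin: centre of its underside; x along its length, z up. Two 16 mm holes go down through it, 28 mm either side of its middle (the middle is solid).
- brush: flat paint brush, 130 mm long, lying flat, about 50 g, balanced at its middle. Origin: centre of its underside at mid length; x from handle to bristles, z up. Pale wooden handle from x = -65 to +5 mm, 22 mm wide (y), 16 mm high; steel ferrule 40 mm wide, 16 mm high, to x = +30; stiff dark bristles 38 mm wide to x = +65.
- red_tray: fixed drying tray, red walls, white paper floor, 124 x 147 mm (x, y). Origin: centre of its underside, on the table; z up. A divider along x makes two bays, each 114 mm (x) by 66 mm (y) inside, centred at y = -35.5 and +35.5 mm, x = 0; a slat lies along x in a bay, 12 to 15 mm to spare all round. Floor 4 mm thick; walls and divider 5 mm thick, tops 10 mm above the table.
- yellow_tray: fixed drying tray, yellow walls, white paper floor, 124 x 147 mm (x, y). Origin: centre of its underside, on the table; z up. A divider along x makes two bays, each 114 mm (x) by 66 mm (y) inside, centred at y = -35.5 and +35.5 mm, x = 0; a slat lies along x in a bay, 12 to 15 mm to spare all round. Floor 4 mm thick; walls and divider 5 mm thick, tops 10 mm above the table.
- brush_trough: shallow grey trough with blue walls, one bay, fixed to the table, 164 x 74 mm (x, y). Origin: centre of its underside, on the table; x along its length, z up. Inside 154 x 64 mm, so the brush has 12 mm to spare; floor 4 mm thick, walls 5 mm thick, their tops 10 mm above the table. The brush may point either way along it.
Not all that is in view belongs to the job. Leave any purple look-alike of the red_drilled alone. What is shaped like the yellow_drilled but pink is not meant.

How it is judged (in metres and radians):
At the end, for the whole second after the job is handed in: Each slat is in a bay of its own colour's tray, one to a bay, the brush in the trough: origins within 16 mm of the bay's centre along it and 19 mm (brush 18) across it, under 7.5 mm above the tray's underside, same side up, within 0.08 rad of level, released and at rest (x of red_plain in the frame of red_tray between -0.016 and 0.016 m and (y of red_plain in the frame of red_tray between -0.0545 and -0.0165 m or y of red_plain in the frame of red_tray between 0.0165 and 0.0545 m) and z of each of red_plain, red_drilled in the frame of red_tray below 0.0075 m and angle between each of red_plain, red_drilled, yellow_plain, yellow_drilled, brush's own z axis and vertical below 0.08 rad and linear speed of each of red_plain, red_drilled, yellow_plain, yellow_drilled, brush below 0.02 m/s and x of red_drilled in the frame of red_tray between -0.016 and 0.016 m and (y of red_drilled in the frame of red_tray between -0.0545 and -0.0165 m or y of red_drilled in the frame of red_tray between 0.0165 and 0.0545 m) and x of yellow_plain in the frame of yellow_tray between -0.016 and 0.016 m and (y of yellow_plain in the frame of yellow_tray between -0.0545 and -0.0165 m or y of yellow_plain in the frame of yellow_tray between 0.0165 and 0.0545 m) and z of each of yellow_plain, yellow_drilled in the frame of yellow_tray below 0.0075 m and x of yellow_drilled in the frame of yellow_tray between -0.016 and 0.016 m and (y of yellow_drilled in the frame of yellow_tray between -0.0545 and -0.0165 m or y of yellow_drilled in the frame of yellow_tray between 0.0165 and 0.0545 m) and x of brush in the frame of brush_trough between -0.016 and 0.016 m and y of brush in the frame of brush_trough between -0.018 and 0.018 m and z of brush in the frame of brush_trough below 0.0075 m); the robot touches nothing.
It also fails if it takes over 109 s, if anything falls off the work surface, if the arm or the gripper's body presses on something with over 40 N, if the wrist force passes 120 N, or if a joint passes its speed limit or range.

## Working session

There is one attempt and no reset: what is moved stays moved. The work goes in short steps, Python scripts to look and compute and a shell command to move; the robot and the scene stay as the last step left them, time stands still between calls to the robot, and variables do not carry over. Pictures are saved under pics/ and viewed, at most 14 in all, crops included, and the job is handed in when it is done.

```bash
ls; mkdir -p pics
python3 - <<'E'
from workcell import *
import cv2,numpy as np
s=sense();print(s['time'],s['tcp_pos'],np.round(s['tcp_rot'],3).tolist(),s['width'])
for n in('top','side'):
    p,d=grab_frame(n);cv2.imwrite(f'pics/{n}0.png',p[:,:,::-1]);np.save(f'{n}0.npy',d);np.save(f'{n}0p.npy',p)
    print(n,camera_info(n))
E
```

```text
pics
0.0 [174.15479861 547.72589717 230.8452873 ] [[-0.953, 0.303, -0.0], [0.303, 0.953, -0.001], [-0.0, -0.001, -1.0]] 85.51920975607055
top {'camera_matrix': array([[487.44012226,   0.        , 249.6329523 ],
       [  0.        , 487.44012226, 195.89578439],
       [  0.        ,   0.        ,   1.        ]]), 'cam_to_world': array([[ 5.88511016e-02,  9.74835298e-01, -2.15017880e-01,
         2.45113836e+02],
       [-9.98254410e-01,  5.85409638e-02, -7.81597215e-03,
         1.10649182e+01],
       [ 4.96806838e-03,  2.15102525e-01,  9.76578835e-01,
         1.13993502e+03],
       [ 0.00000000e+00,  0.00000000e+00,  0.00000000e+00,
         1.00000000e+00]])}
side {'camera_matrix': array([[370.64602443,   0.        , 256.37981792],
       [  0.        , 370.64602443, 186.7616979 ],
       [  0.        ,   0.        ,   1.        ]]), 'cam_to_world': array([[ 9.37399782e-01,  2.09757317e-01, -2.77999130e-01,
         1.68341657e+02],
       [-3.48136578e-01,  5.85241195e-01, -7.32320741e-01,
        -8.01857282e+02],
       [ 9.08690924e-03,  7.83258969e-01,  6.21629163e-01,
         7.37589072e+02],
       [ 0.00000000e+00,  0.00000000e+00,  0.00000000e+00,
         1.00000000e+00]])}
```

View pics/top0.png

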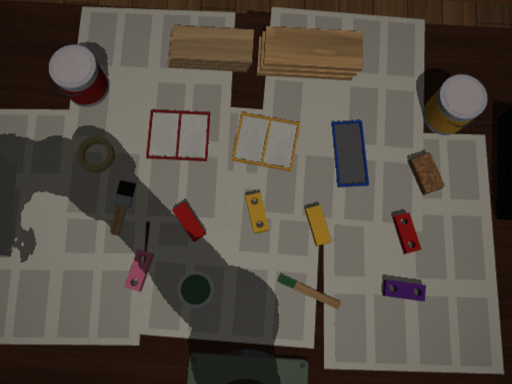

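View pics/side0.png

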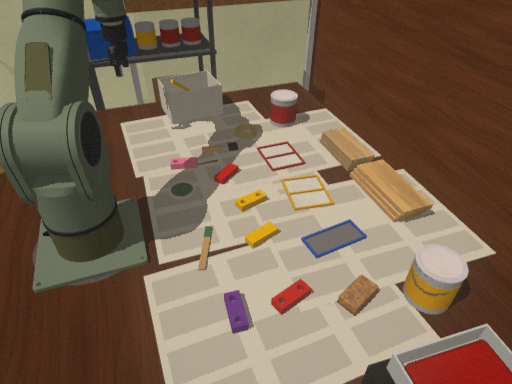

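The top view shows the red plain slat at about (189,221), red drilled (407,232), yellow drilled (257,212), yellow plain (318,225) and the brush (123,207). The red tray is at (178,135), the yellow tray (266,141) and the trough (350,153). The decoys are pink (139,271), purple (404,290) and a green-tipped tool (308,290). The side view agrees.

```bash
cat > h.py <<'E'
from workcell import *
import cv2,numpy as np
def cloud(cam,d):
    c=camera_info(cam);K=c['camera_matrix'];T=c['cam_to_world']
    v,u=np.mgrid[:384,:512]
    P=np.stack([(u-K[0,2])/K[0,0]*d,-(v-K[1,2])/K[1,1]*d,-d],-1)
    return P@T[:3,:3].T+T[:3,3]
def rect(P,m,zlo,zhi):
    q=P[m&(P[...,2]>zlo)&(P[...,2]<zhi)]
    if len(q)<20: return None
    (cx,cy),(w,h),a=cv2.minAreaRect(q[:,:2].astype(np.float32))
    if w<h: w,h,a=h,w,a+90
    return np.round([cx,cy,w,h,(a+90)%180-90,np.median(q[:,2]),len(q)],1).tolist()
Z={'red_plain':(12,35),'red_drilled':(12,35),'yellow_plain':(12,35),'yellow_drilled':(12,35),'brush':(6,30),'red_tray':(-6,20),'yellow_tray':(-6,20),'brush_trough':(-6,20)}
def look(names,cam='top'):
    p,d=grab_frame(cam);P=cloud(cam,d)
    for n in names:
        for r in trace(n,cam)[:3]:
            m=r['mask'];ys,xs=np.nonzero(m)
            if len(xs)==0: continue
            print(n,round(r['p'],2),'px',int(xs.mean()),int(ys.mean()),rect(P,m,*Z[n]))
    return p,d,P
E
python3 - <<'E'
from h import *
look(list(Z))
for n in Z: print(n,[(round(r['p'],2),np.round(r['point']).tolist()) for r in spot_point(n,'top')[:3]])
E
```

```text
red_plain 0.92 px 188 220 [424.9, 159.1, 91.5, 36.0, 37.7, 21.9, 593.0]
red_drilled 0.95 px 406 232 [427.9, -348.8, 89.9, 39.3, 18.1, 21.4, 589.0]
red_drilled 0.55 px 404 289 [296.4, -342.8, 91.5, 35.6, 85.1, 21.6, 581.0]
yellow_plain 0.69 px 317 224 [434.2, -142.8, 89.8, 38.1, 18.6, 21.8, 614.0]
yellow_plain 0.69 px 256 212 [454.8, 1.7, 91.0, 36.1, 15.9, 22.0, 530.0]
yellow_drilled 0.81 px 138 269 [305.5, 262.9, 89.0, 36.3, -13.2, 21.9, 576.0]
yellow_drilled 0.58 px 256 212 [454.9, 1.8, 91.0, 35.9, 15.7, 22.0, 522.0]
brush 0.85 px 121 204 [448.4, 321.4, 128.9, 40.3, -9.6, 15.5, 694.0]
red_tray 0.57 px 178 134 [638.6, 205.3, 150.9, 128.1, -88.6, 4.7, 2930.0]
yellow_tray 0.82 px 265 140 [636.1, -9.3, 152.1, 132.1, 81.5, 4.6, 3042.0]
brush_trough 0.82 px 349 152 [617.3, -216.8, 165.6, 77.2, 6.6, 4.8, 2014.0]
red_plain [(0.64, [424.0, 158.0, -1.0])]
red_drilled [(0.76, [296.0, -343.0, -2.0]), (0.61, [429.0, -351.0, 2.0])]
yellow_plain [(0.89, [433.0, -147.0, 0.0])]
yellow_drilled [(0.95, [308.0, 261.0, 1.0]), (0.88, [450.0, 0.0, -1.0])]
brush [(0.59, [444.0, 320.0, 3.0])]
red_tray [(0.93, [635.0, 203.0, -5.0])]
yellow_tray [(0.65, [636.0, -12.0, 2.0])]
brush_trough [(0.82, [616.0, -218.0, 2.0])]
```

```bash
python3 -m handwheel '[[[0.264,-0.225,-0.13,0,0,8,70],[0.264,-0.225,-0.13,0,0,8,70],[0.264,-0.225,-0.13,0,0,8,70],[0.264,-0.225,-0.13,0,0,8,70],[0.264,-0.225,-0.13,0,0,8,70],[0.264,-0.225,-0.13,0,0,8,70],[0.264,-0.225,-0.13,0,0,8,70],[0.264,-0.225,-0.13,0,0,8,70],[0.264,-0.225,-0.13,0,0,8,70],[0.264,-0.225,-0.13,0,0,8,70]]]' 40
```

```text
time: 1.78
tcp_pos: [442.8, 316.6, 99.0]
tcp_rot: [[-0.985, 0.175, 0.0], [0.175, 0.985, -0.005], [-0.001, -0.004, -1.0]]
wrist_force: [0.9, -1.8, -1.1]
width: 59.9
finger_force: 0.0
```

```bash
python3 -m handwheel '[[[0,0,-0.04,0,0,0,70],[0,0,-0.04,0,0,0,70],[0,0,-0.04,0,0,0,70]]]'
python3 - <<'E'
from h import *
p,d,P=look(['brush']);cv2.imwrite('pics/b1.png',cv2.resize(p[130:280,50:250,::-1],(800,600)))
s=sense();print(s['tcp_pos'],np.max(np.abs(s['qd'])))
E
```

```text
time: 2.03
tcp_pos: [437.5, 322.6, 60.7]
tcp_rot: [[-0.986, 0.167, -0.002], [0.167, 0.986, -0.002], [0.002, -0.002, -1.0]]
wrist_force: [-0.3, 0.2, 0.9]
width: 60.1
finger_force: 0.0
brush 0.5 px 125 189 [489.5, 315.3, 45.0, 36.9, -6.3, 15.1, 262.0]
[438.38121291 323.5349522   62.65331729] 0.8736438352860104
```

View pics/b1.png

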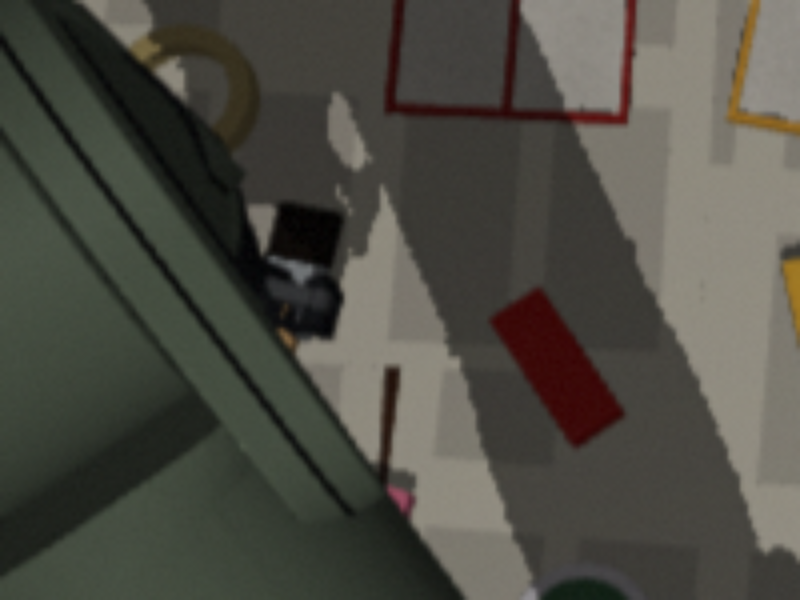

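The picture shows the arm hiding most of the brush. Its bristles, at crop (310,235), match the expected pose, so I descend and grip.

```bash
python3 -m handwheel '[[[0,0,-0.03,0,0,0,70],[0,0,-0.056,0,0,0,70],[0,0,-0.056,0,0,0,70],[0,0,-0.056,0,0,0,70],[0,0,-0.056,0,0,0,0],[0,0,-0.056,0,0,0,0],[0,0,-0.056,0,0,0,0],[0,0,-0.056,0,0,0,0],[0,0,-0.056,0,0,0,0],[0,0,-0.056,0,0,0,0]]]' 40
```

```text
time: 2.97
tcp_pos: [438.7, 323.4, 6.7]
tcp_rot: [[-0.986, 0.167, 0.002], [0.167, 0.986, 0.001], [-0.001, 0.001, -1.0]]
wrist_force: [-2.8, -0.9, 15.1]
width: 20.8
finger_force: 39.1
```

```bash
python3 -m handwheel '[[[0,0,0.03,0,0,0,0],[0,0,0.07,0,0,0,0],[0.02,-0.04,0.09,0,0,4,0],[0.04,-0.08,0.09,0,0,8,0],[0.05,-0.12,0.09,0,0,12,0],[0.06,-0.16,0.09,0,0,16,0],[0.07,-0.2,0.09,0,0,16,0],[0.08,-0.24,0.09,0,0,16,0],[0.1,-0.28,0.09,0,0,16,0],[0.11,-0.32,0.09,0,0,16,0]]]'
python3 -m handwheel '[[[0.01,-0.04,0,0,0,0,0],[0.03,-0.08,0,0,0,0,0],[0.04,-0.12,0,0,0,0,0],[0.05,-0.16,0,0,0,0,0],[0.056,-0.2,0,0,0,0,0],[0.059,-0.221,0,0,0,0,0],[0.059,-0.221,0,0,0,0,0],[0.059,-0.221,0,0,0,0,0]]]'
```

```text
time: 3.8
tcp_pos: [546.4, 10.7, 96.2]
tcp_rot: [[-0.994, -0.111, 0.002], [-0.111, 0.994, -0.0], [-0.002, -0.0, -1.0]]
wrist_force: [0.6, 0.6, -0.0]
width: 20.6
finger_force: 41.1
time: 4.47
tcp_pos: [604.1, -209.5, 95.7]
tcp_rot: [[-0.994, -0.109, 0.0], [-0.109, 0.994, -0.0], [-0.0, -0.0, -1.0]]
wrist_force: [-0.1, 0.3, -1.0]
width: 20.8
finger_force: 41.1
```

```bash
python3 -m handwheel '[[[0,0,-0.04,0,0,0,0],[0,0,-0.06,0,0,0,0],[0,0,-0.06,0,0,0,0],[0,0,-0.06,0,0,0,0]]]'
python3 - <<'E'
from h import *
p,d,P=look(['brush','brush_trough'],'side');a,_,_=look(['brush','brush_trough'],'top')
cv2.imwrite('pics/b2.png',np.hstack([cv2.resize(p[170:290,260:400,::-1],(400,343)),cv2.resize(a[80:200,290:430,::-1],(400,343))]))
print(sense()['tcp_pos'])
E
```

```text
time: 4.8
tcp_pos: [604.4, -207.0, 35.7]
tcp_rot: [[-0.994, -0.112, -0.001], [-0.112, 0.994, 0.001], [0.001, 0.001, -1.0]]
wrist_force: [1.0, 0.6, 0.5]
width: 20.7
finger_force: 41.1
brush 0.52 px 331 228 None
brush_trough 0.77 px 332 241 [614.5, -218.5, 170.9, 79.1, 7.7, 4.7, 1062.0]
brush_trough 0.7 px 280 155 [640.9, 207.4, 169.7, 137.2, 88.8, 4.9, 921.0]
brush 0.85 px 347 158 None
brush_trough 0.73 px 345 162 [616.9, -215.2, 164.4, 74.6, 6.1, 5.2, 583.0]
[ 604.80612999 -208.32043519   36.41824966]
```

View pics/b2.png

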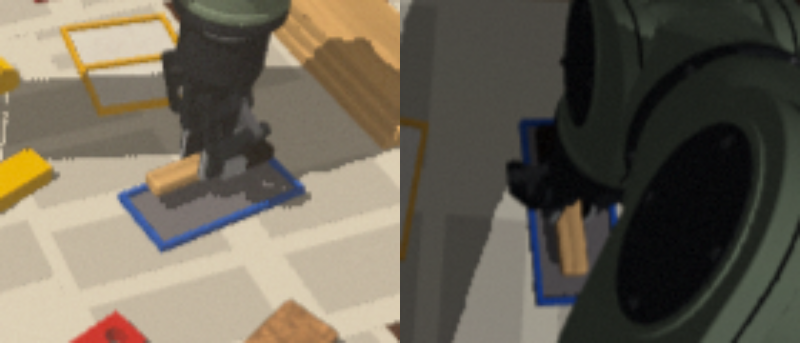

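The views show the brush held level over the trough. The TCP is about 10 mm short in y, so I correct that and lower it.

```bash
python3 -m handwheel '[[[0.002,-0.01,0,0,0,0,0],[0.002,-0.01,-0.02,0,0,0,0],[0.002,-0.01,-0.025,0,0,0,0],[0.002,-0.01,-0.025,0,0,0,0],[0.002,-0.01,-0.025,0,0,0,50],[0.002,-0.01,-0.025,0,0,0,50],[0.002,-0.01,-0.025,0,0,0,50],[0.002,-0.01,-0.025,0,0,0,50],[0.002,-0.01,0.015,0,0,0,60],[0.002,-0.01,0.055,0,0,0,70]]]'
python3 -m handwheel '[[[0,0,0.04,0,0,0,70],[-0.03,-0.03,0.05,0,0,2,70],[-0.06,-0.06,0.05,0,0,5,70],[-0.08,-0.09,0.05,0,0,8,70],[-0.11,-0.11,0.05,0,0,10,70],[-0.14,-0.13,0.05,0,0,11,70],[-0.17,-0.13,0.05,0,0,11,70],[-0.18,-0.13,0.05,0,0,11,70],[-0.18,-0.13,0.05,0,0,11,70],[-0.18,-0.13,0.05,0,0,11,70]]]'
python3 - <<'E'
from h import *
p,d,P=look(list(Z),'top');cv2.imwrite('pics/c.png',cv2.resize(p[:,:,::-1],(800,600)));s=sense();print(s['tcp_pos'],s['tcp_rot'][:,0],s['joint_pos'])
E
```

```text
time: 5.93
tcp_pos: [605.2, -217.8, 89.8]
tcp_rot: [[-0.994, -0.111, -0.003], [-0.111, 0.994, 0.001], [0.003, 0.002, -1.0]]
wrist_force: [0.9, 0.2, 0.7]
width: 59.8
finger_force: 0.0
time: 6.77
tcp_pos: [426.4, -348.5, 140.6]
tcp_rot: [[-0.955, -0.298, 0.0], [-0.298, 0.955, -0.0], [-0.0, -0.001, -1.0]]
wrist_force: [0.7, -0.7, -0.1]
width: 59.5
finger_force: 0.0
red_plain 0.85 px 188 221 [424.8, 159.0, 90.9, 35.8, 38.0, 22.2, 590.0]
red_drilled 0.88 px 403 289 [296.4, -342.2, 91.0, 36.0, 85.6, 21.6, 597.0]
red_drilled 0.67 px 405 234 [428.0, -349.4, 89.7, 37.4, 17.9, 21.5, 457.0]
yellow_plain 0.68 px 317 224 [434.2, -142.9, 89.7, 37.1, 19.2, 21.7, 606.0]
yellow_drilled 0.79 px 138 270 [305.6, 263.0, 89.3, 37.0, -14.0, 21.9, 584.0]
yellow_drilled 0.71 px 256 212 [454.9, 1.6, 90.7, 36.2, 15.7, 22.0, 525.0]
brush 0.94 px 349 149 [616.7, -215.3, 131.5, 40.8, 6.0, 19.1, 678.0]
red_tray 0.88 px 178 134 [641.1, 203.0, 154.3, 132.4, -89.9, 4.8, 3013.0]
brush_trough 0.91 px 349 154 [618.5, -216.8, 168.2, 80.2, 7.3, 5.3, 1448.0]
[ 426.54660167 -348.12323196  140.1808384 ] [-9.54323653e-01 -2.98774775e-01  6.17629708e-06] [ 50.20399185  47.42010726 -27.75813722  96.11869761  29.61477488
  43.94558544 115.72911404]
```

View pics/c.png

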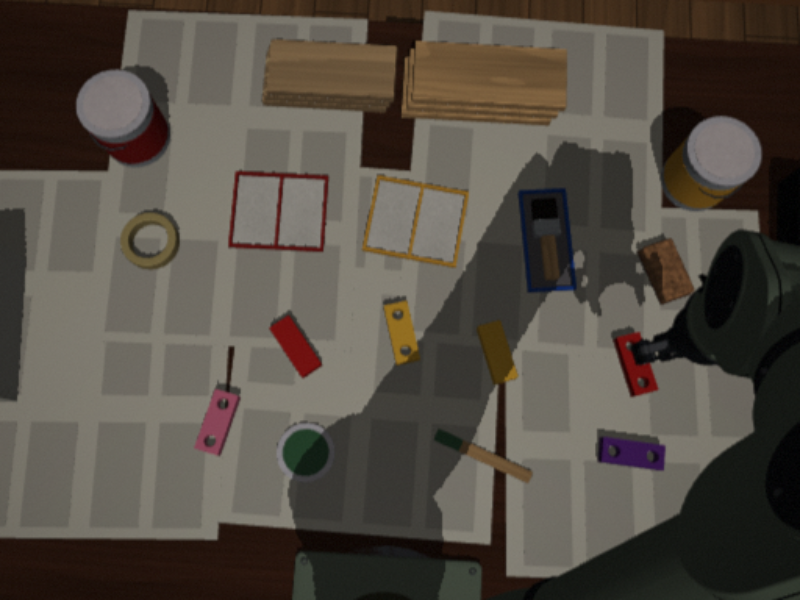

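The brush lies in the trough, at 800-px image (548,240), about 2 mm from its centre. The gripper is above red drilled, so I pick that next.

```bash
python3 -m handwheel '[[[0.001,-0.001,-0.04,0,0,0,70],[0.001,-0.001,-0.08,0,0,0,70],[0.001,-0.001,-0.115,0,0,0,70],[0.001,-0.001,-0.134,0,0,0,70],[0.001,-0.001,-0.134,0,0,0,70],[0.001,-0.001,-0.134,0,0,0,0],[0.001,-0.001,-0.134,0,0,0,0],[0.001,-0.001,-0.134,0,0,0,0],[0.001,-0.001,-0.134,0,0,0,0],[0.001,-0.001,-0.134,0,0,0,0]]]'
python3 -m handwheel '[[[0,0,0.03,0,0,0,0],[0,0,0.07,0,0,0,0],[0.01,0.03,0.09,0,0,-5,0],[0.02,0.06,0.09,0,0,-10,0],[0.04,0.1,0.09,0,0,-14,0],[0.06,0.14,0.09,0,0,-17,0],[0.08,0.17,0.09,0,0,-17,0],[0.1,0.2,0.09,0,0,-17,0],[0.1,0.2,0.09,0,0,-17,0],[0.1,0.2,0.09,0,0,-17,0]]]'
```

```text
time: 8.05
tcp_pos: [428.0, -349.8, 7.9]
tcp_rot: [[-0.955, -0.298, 0.002], [-0.298, 0.955, -0.002], [-0.001, -0.002, -1.0]]
wrist_force: [-0.3, 0.4, 11.3]
width: 35.0
finger_force: 41.2
time: 8.88
tcp_pos: [528.4, -147.3, 97.2]
tcp_rot: [[-1.0, -0.01, 0.002], [-0.01, 1.0, 0.0], [-0.002, 0.0, -1.0]]
wrist_force: [-0.7, -0.7, -0.2]
width: 35.1
finger_force: 40.4
```

```bash
python3 -m handwheel '[[[0.01,0.035,0,0,0,0,0],[0.02,0.07,0,0,0,0,0],[0.04,0.11,0,0,0,0,0],[0.05,0.15,0,0,0,0,0],[0.07,0.19,0,0,0,0,0],[0.08,0.23,0,0,0,0,0],[0.1,0.27,0,0,0,0,0],[0.11,0.3,0,0,0,0,0],[0.111,0.316,0,0,0,0,0],[0.111,0.316,0,0,0,0,0]]]'
python3 -m handwheel '[[[0,0,-0.03,0,0,0,0],[0,0,-0.06,0,0,0,0],[0,0,-0.06,0,0,0,0],[0,0,-0.06,0,0,0,0]]]'
```

```text
time: 9.72
tcp_pos: [638.1, 170.6, 96.7]
tcp_rot: [[-1.0, -0.01, 0.0], [-0.01, 1.0, 0.002], [-0.0, 0.002, -1.0]]
wrist_force: [-1.1, 0.1, -0.8]
width: 34.8
finger_force: 40.4
time: 10.05
tcp_pos: [638.1, 165.3, 36.4]
tcp_rot: [[-1.0, -0.005, -0.001], [-0.005, 1.0, -0.001], [0.001, -0.001, -1.0]]
wrist_force: [-0.0, -0.2, 1.0]
width: 35.0
finger_force: 40.4
```

```bash
python3 -m handwheel '[[[0,0.001,-0.015,0,0,0,0],[0,0.001,-0.024,0,0,0,0],[0,0.001,-0.024,0,0,0,0],[0,0.001,-0.024,0,0,0,0],[0,0.001,-0.024,0,0,0,60],[0,0.001,-0.024,0,0,0,60],[0,0.001,-0.024,0,0,0,60],[0,0.001,-0.024,0,0,0,60],[0,0.001,0.015,0,0,0,65],[0,0.001,0.055,0,0,0,70]]]'
python3 -m handwheel '[[[0,0,0.02,0,0,5,70],[-0.04,0,0.02,0,0,12,70],[-0.08,0,0.02,0,0,18,70],[-0.12,-0.01,0.02,0,0,24,70],[-0.16,-0.01,0.02,0,0,30,70],[-0.2,-0.01,0.02,0,0,36,70],[-0.214,-0.01,0.02,0,0,37.5,70],[-0.214,-0.01,0.02,0,0,37.5,70],[-0.214,-0.01,0.02,0,0,37.5,70],[-0.214,-0.01,0.02,0,0,37.5,70]]]'
python3 - <<'E'
from h import *
look(['red_drilled','red_plain','red_tray']);s=sense();print(s['tcp_pos'],s['tcp_rot'][:,0],s['joint_pos'][6])
E
```

```text
time: 10.88
tcp_pos: [637.1, 167.4, 90.6]
tcp_rot: [[-1.0, -0.007, -0.004], [-0.007, 1.0, -0.001], [0.004, -0.001, -1.0]]
wrist_force: [0.3, 0.6, 0.6]
width: 59.9
finger_force: 0.0
time: 11.72
tcp_pos: [425.3, 157.9, 111.4]
tcp_rot: [[-0.79, -0.613, 0.001], [-0.613, 0.79, 0.0], [-0.001, -0.001, -1.0]]
wrist_force: [0.1, -0.6, 0.4]
width: 59.7
finger_force: 0.0
red_drilled 0.67 px 403 289 [296.5, -342.5, 91.3, 36.1, 85.4, 21.7, 597.0]
red_plain 0.34 px 349 148 [616.3, -216.4, 130.4, 40.7, 8.7, 19.2, 651.0]
red_tray 0.74 px 166 116 [685.7, 229.2, 111.7, 40.7, -76.9, 5.1, 493.0]
[424.86141261 157.64476144 111.1211955 ] [-7.90050022e-01 -6.13042354e-01 -1.88326136e-04] 70.76495752929253
```

```bash
python3 -m handwheel '[[[0,0.001,-0.04,0,0,0,70],[0,0.001,-0.08,0,0,0,70],[0,0.001,-0.104,0,0,0,70],[0,0.001,-0.104,0,0,0,70],[0,0.001,-0.104,0,0,0,70],[0,0.001,-0.104,0,0,0,0],[0,0.001,-0.104,0,0,0,0],[0,0.001,-0.104,0,0,0,0],[0,0.001,-0.104,0,0,0,0],[0,0.001,-0.104,0,0,0,0]]]'
python3 -m handwheel '[[[0,0,0.03,0,0,0,0],[0,0,0.07,0,0,-4,0],[0.03,0.01,0.09,0,0,-10,0],[0.07,0.03,0.09,0,0,-16,0],[0.1,0.04,0.09,0,0,-22,0],[0.14,0.05,0.09,0,0,-28,0],[0.17,0.07,0.09,0,0,-34,0],[0.2,0.08,0.09,0,0,-37.3,0],[0.213,0.082,0.09,0,0,-37.3,0],[0.213,0.082,0.09,0,0,-37.3,0]]]'
python3 -m handwheel '[[[0,0,-0.03,0,0,0,0],[0,0,-0.06,0,0,0,0],[0,0,-0.06,0,0,0,0],[0,0,-0.06,0,0,0,0]]]'
```

```text
time: 12.75
tcp_pos: [425.2, 158.8, 9.0]
tcp_rot: [[-0.79, -0.613, 0.002], [-0.613, 0.79, 0.001], [-0.003, -0.001, -1.0]]
wrist_force: [-1.2, -0.8, 13.0]
width: 35.0
finger_force: 39.1
time: 13.58
tcp_pos: [639.3, 240.8, 98.3]
tcp_rot: [[-1.0, -0.008, 0.002], [-0.008, 1.0, 0.001], [-0.002, 0.001, -1.0]]
wrist_force: [-1.3, -0.9, -0.8]
width: 35.3
finger_force: 41.4
time: 13.92
tcp_pos: [636.8, 240.3, 38.1]
tcp_rot: [[-1.0, -0.01, -0.001], [-0.01, 1.0, -0.0], [0.001, -0.0, -1.0]]
wrist_force: [-0.4, -0.5, 0.3]
width: 34.8
finger_force: 41.4
```

```bash
python3 -m handwheel '[[[0.001,0,-0.015,0,0,0,0],[0.001,0,-0.025,0,0,0,0],[0.001,0,-0.025,0,0,0,0],[0.001,0,-0.025,0,0,0,0],[0.001,0,-0.025,0,0,0,60],[0.001,0,-0.025,0,0,0,60],[0.001,0,-0.025,0,0,0,60],[0.001,0,-0.025,0,0,0,60],[0.001,0,0.015,0,0,0,65],[0.001,0,0.055,0,0,0,70]]]'
python3 -m handwheel '[[[0,0,0.02,0,0,0,70],[-0.02,-0.03,0.02,0,0,4,70],[-0.04,-0.06,0.02,0,0,8,70],[-0.07,-0.09,0.02,0,0,12,70],[-0.09,-0.12,0.02,0,0,15,70],[-0.12,-0.16,0.02,0,0,15,70],[-0.15,-0.2,0.02,0,0,15,70],[-0.18,-0.23,0.02,0,0,15,70],[-0.183,-0.238,0.02,0,0,15,70],[-0.183,-0.238,0.02,0,0,15,70]]]'
python3 - <<'E'
from h import *
look(['red_drilled','red_plain','red_tray','yellow_drilled','yellow_plain','yellow_tray']);s=sense();print(s['tcp_pos'],s['tcp_rot'][:,0],s['joint_pos'][6])
E
```

```text
time: 14.75
tcp_pos: [637.2, 240.3, 91.7]
tcp_rot: [[-1.0, -0.01, -0.004], [-0.01, 1.0, -0.001], [0.004, -0.001, -1.0]]
wrist_force: [0.3, 0.4, 1.3]
width: 59.9
finger_force: 0.0
time: 15.58
tcp_pos: [452.6, -1.6, 112.6]
tcp_rot: [[-0.964, -0.264, -0.002], [-0.264, 0.964, -0.003], [0.003, -0.002, -1.0]]
wrist_force: [-0.5, -1.0, -0.5]
width: 59.7
finger_force: 0.0
red_drilled 0.91 px 403 289 [296.3, -342.5, 92.0, 36.0, 85.1, 21.6, 588.0]
red_drilled 0.57 px 191 133 [638.1, 169.1, 91.8, 36.7, 1.2, 25.9, 536.0]
red_plain 0.76 px 161 132 [636.3, 242.5, 89.0, 37.1, 1.5, 25.6, 574.0]
red_tray 0.82 px 178 135 [637.5, 204.7, 148.7, 126.5, -89.5, 5.6, 1746.0]
yellow_drilled 0.82 px 138 269 [305.6, 262.8, 88.2, 37.1, -13.4, 21.9, 572.0]
yellow_tray 0.75 px 251 120 [688.5, -6.9, 157.0, 63.8, -73.4, 7.4, 203.0]
[455.71358203   3.46937458 112.18928731] [-9.63052109e-01 -2.69314913e-01 -3.37218242e-04] 71.95110149384111
```

```bash
python3 -m handwheel '[[[0,0,-0.04,0,0,0,70],[0,0,-0.08,0,0,0,70],[0,0,-0.105,0,0,0,70],[0,0,-0.105,0,0,0,70],[0,0,-0.105,0,0,0,70],[0,0,-0.105,0,0,0,0],[0,0,-0.105,0,0,0,0],[0,0,-0.105,0,0,0,0],[0,0,-0.105,0,0,0,0],[0,0,-0.105,0,0,0,0]]]'
python3 -m handwheel '[[[0,0,0.03,0,0,0,0],[0,0,0.07,0,0,-4,0],[0.03,0,0.09,0,0,-10,0],[0.07,0.01,0.09,0,0,-16,0],[0.1,0.01,0.09,0,0,-22,0],[0.14,0.02,0.09,0,0,-24,0],[0.17,0.023,0.09,0,0,-24,0],[0.186,0.023,0.09,0,0,-24,0],[0.186,0.023,0.09,0,0,-24,0],[0.186,0.023,0.09,0,0,-24,0]]]'
python3 -m handwheel '[[[0,0,-0.03,0,0,0,0],[0,0,-0.06,0,0,0,0],[0,0,-0.06,0,0,0,0],[0,0,-0.06,0,0,0,0]]]'
```

```text
time: 16.77
tcp_pos: [456.2, 2.7, 9.0]
tcp_rot: [[-0.963, -0.268, 0.003], [-0.268, 0.963, 0.0], [-0.003, -0.0, -1.0]]
wrist_force: [-1.0, 1.2, 13.6]
width: 34.9
finger_force: 39.1
time: 17.6
tcp_pos: [641.5, 25.6, 98.3]
tcp_rot: [[-0.989, 0.147, 0.001], [0.147, 0.989, 0.0], [-0.001, 0.001, -1.0]]
wrist_force: [-0.9, -0.5, -0.1]
width: 35.0
finger_force: 41.5
time: 17.93
tcp_pos: [640.6, 25.6, 37.9]
tcp_rot: [[-0.989, 0.147, -0.001], [0.147, 0.989, 0.0], [0.001, -0.0, -1.0]]
wrist_force: [-0.2, 0.1, 1.4]
width: 34.8
finger_force: 41.5
```

```bash
python3 -m handwheel '[[[0,0,-0.015,0,0,0,0],[0,0,-0.025,0,0,0,0],[0,0,-0.025,0,0,0,0],[0,0,-0.025,0,0,0,0],[0,0,-0.025,0,0,0,60],[0,0,-0.025,0,0,0,60],[0,0,-0.025,0,0,0,60],[0,0,-0.025,0,0,0,60],[0,0,0.015,0,0,0,65],[0,0,0.055,0,0,0,70]]]'
python3 -m handwheel '[[[0,0,0.02,0,0,3,70],[-0.02,-0.02,0.02,0,0,8,70],[-0.05,-0.04,0.02,0,0,13,70],[-0.08,-0.06,0.02,0,0,18,70],[-0.11,-0.09,0.02,0,0,23,70],[-0.14,-0.12,0.02,0,0,27,70],[-0.17,-0.14,0.02,0,0,27,70],[-0.2,-0.16,0.02,0,0,27,70],[-0.207,-0.168,0.02,0,0,27,70],[-0.207,-0.168,0.02,0,0,27,70]]]'
python3 - <<'E'
from h import *
look(['yellow_drilled','yellow_plain','yellow_tray']);s=sense();print(s['tcp_pos'],s['tcp_rot'][:,0],s['joint_pos'][6])
E
```

```text
time: 18.77
tcp_pos: [640.1, 25.7, 91.8]
tcp_rot: [[-0.989, 0.146, -0.004], [0.146, 0.989, -0.0], [0.004, -0.001, -1.0]]
wrist_force: [0.7, 0.2, 0.9]
width: 59.9
finger_force: 0.0
time: 19.6
tcp_pos: [432.6, -144.4, 112.6]
tcp_rot: [[-0.949, -0.315, -0.001], [-0.315, 0.949, -0.001], [0.001, -0.001, -1.0]]
wrist_force: [0.3, 0.1, 0.4]
width: 59.4
finger_force: 0.0
yellow_drilled 0.93 px 138 269 [305.7, 263.1, 89.3, 37.4, -14.1, 22.2, 586.0]
yellow_drilled 0.85 px 249 136 [639.5, 28.3, 91.3, 36.1, -8.4, 25.8, 503.0]
yellow_plain 0.8 px 319 231 [433.9, -142.3, 89.7, 36.5, 19.6, 21.8, 343.0]
yellow_plain 0.39 px 179 135 [636.6, 203.3, 146.7, 122.7, -89.8, 13.7, 181.0]
yellow_tray 0.84 px 269 141 [635.5, -10.3, 149.9, 135.1, 82.0, 4.8, 2451.0]
[ 435.31829932 -141.43301789  112.28522498] [-9.47592846e-01 -3.19479185e-01 -9.20608267e-04] 88.38590246863014
```

```bash
python3 -m handwheel '[[[0,0,-0.04,0,0,0,70],[0,0,-0.08,0,0,0,70],[0,0,-0.105,0,0,0,70],[0,0,-0.105,0,0,0,70],[0,0,-0.105,0,0,0,70],[0,0,-0.105,0,0,0,0],[0,0,-0.105,0,0,0,0],[0,0,-0.105,0,0,0,0],[0,0,-0.105,0,0,0,0],[0,0,-0.105,0,0,0,0]]]'
python3 -m handwheel '[[[0,0,0.03,0,0,0,0],[0,0,0.07,0,0,-4,0],[0.03,0.01,0.09,0,0,-10,0],[0.06,0.03,0.09,0,0,-16,0],[0.09,0.05,0.09,0,0,-22,0],[0.13,0.06,0.09,0,0,-27,0],[0.16,0.08,0.09,0,0,-27,0],[0.19,0.096,0.09,0,0,-27,0],[0.196,0.097,0.09,0,0,-27,0],[0.196,0.097,0.09,0,0,-27,0]]]'
python3 -m handwheel '[[[0,0,-0.03,0,0,0,0],[0,0,-0.06,0,0,0,0],[0,0,-0.06,0,0,0,0],[0,0,-0.06,0,0,0,0]]]'
```

```text
time: 20.63
tcp_pos: [435.2, -142.5, 9.0]
tcp_rot: [[-0.948, -0.318, 0.003], [-0.318, 0.948, -0.0], [-0.003, -0.001, -1.0]]
wrist_force: [-1.6, 2.5, 13.3]
width: 35.1
finger_force: 39.1
time: 21.47
tcp_pos: [631.6, -43.9, 98.4]
tcp_rot: [[-0.989, 0.146, 0.002], [0.146, 0.989, 0.001], [-0.002, 0.002, -1.0]]
wrist_force: [-1.0, -0.3, -0.8]
width: 34.8
finger_force: 41.5
time: 21.8
tcp_pos: [629.6, -45.8, 38.0]
tcp_rot: [[-0.989, 0.147, -0.001], [0.147, 0.989, 0.0], [0.001, -0.0, -1.0]]
wrist_force: [-0.3, 0.4, 0.3]
width: 34.9
finger_force: 41.5
```

```bash
python3 -m handwheel '[[[0.001,0,-0.015,0,0,0,0],[0.001,0,-0.025,0,0,0,0],[0.001,0,-0.025,0,0,0,0],[0.001,0,-0.025,0,0,0,0],[0.001,0,-0.025,0,0,0,60],[0.001,0,-0.025,0,0,0,60],[0.001,0,-0.025,0,0,0,60],[0.001,0,-0.025,0,0,0,60],[0.001,0,0.015,0,0,0,65],[0.001,0,0.055,0,0,0,70]]]'
python3 -m handwheel '[[[0,0,0.03,0,0,0,70],[-0.03,0,0.06,0,0,0,70],[-0.06,0,0.09,0,0,0,70],[-0.1,0,0.1,0,0,0,70],[-0.14,0,0.1,0,0,0,70],[-0.18,0,0.1,0,0,0,70],[-0.18,0,0.1,0,0,0,70],[-0.18,0,0.1,0,0,0,70],[-0.18,0,0.1,0,0,0,70]]]'
python3 - <<'E'
from h import *
p,d,P=look(list(Z));cv2.imwrite('pics/f.png',cv2.resize(p[:,:,::-1],(800,600)))
E
```

```text
time: 22.63
tcp_pos: [630.2, -45.1, 91.8]
tcp_rot: [[-0.989, 0.146, -0.004], [0.146, 0.989, 0.0], [0.004, -0.0, -1.0]]
wrist_force: [1.7, 0.1, 2.1]
width: 59.7
finger_force: 0.0
time: 23.38
tcp_pos: [452.1, -45.3, 192.6]
tcp_rot: [[-0.989, 0.147, 0.001], [0.147, 0.989, -0.0], [-0.001, 0.0, -1.0]]
wrist_force: [1.6, 0.0, -0.4]
width: 60.0
finger_force: 0.0
red_plain 0.91 px 161 132 [637.2, 242.1, 91.3, 36.8, 0.9, 25.6, 573.0]
red_drilled 0.94 px 191 133 [638.3, 169.4, 91.5, 36.4, 1.2, 25.8, 510.0]
yellow_drilled 0.82 px 138 270 [305.9, 263.2, 90.1, 37.2, -13.6, 22.1, 594.0]
yellow_drilled 0.56 px 245 140 [638.8, 39.1, 94.8, 31.3, 4.0, 25.5, 275.0]
brush 0.59 px 354 135 [653.0, -223.9, 58.7, 13.6, 10.3, 19.2, 97.0]
red_tray 0.86 px 178 135 [640.0, 205.2, 153.3, 131.2, -89.7, 5.5, 1868.0]
yellow_tray 0.58 px 243 137 [643.4, 28.4, 134.1, 76.3, -11.1, 6.4, 529.0]
brush_trough 0.49 px 358 132 [665.5, -241.0, 86.5, 37.1, 24.4, 6.2, 278.0]
```

View pics/f.png

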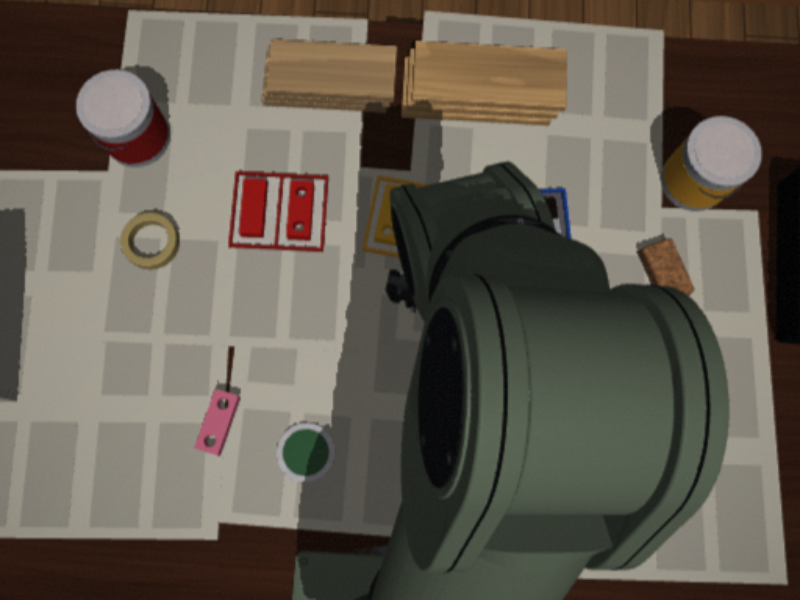

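The red slats are well placed at (253,208) and (300,210). The arm hides the yellow tray and the trough, so I move aside to the left and check them.

```bash
python3 -m handwheel '[[[-0.01,0.04,0,0,0,0,70],[-0.02,0.08,0,0,0,0,70],[-0.03,0.12,0,0,0,0,70],[-0.03,0.16,0,0,0,0,70],[-0.03,0.2,0,0,0,0,70],[-0.03,0.24,0,0,0,0,70],[-0.03,0.28,0,0,0,0,70],[-0.03,0.32,0,0,0,0,70],[-0.03,0.36,0,0,0,0,70],[-0.03,0.4,0,0,0,0,70]]]'
python3 - <<'E'
from h import *
p,d,P=look(['yellow_plain','yellow_drilled','brush','yellow_tray','brush_trough']);cv2.imwrite('pics/g.png',cv2.resize(p[:,:,::-1],(800,600)))
E
```

```text
time: 24.67
tcp_pos: [420.8, 356.9, 192.3]
tcp_rot: [[-0.989, 0.146, -0.0], [0.146, 0.989, -0.0], [-0.0, -0.0, -1.0]]
wrist_force: [0.8, 0.1, -0.2]
width: 59.6
finger_force: 0.0
yellow_plain 0.81 px 278 142 [628.4, -42.2, 88.6, 34.8, -7.1, 25.9, 508.0]
yellow_drilled 0.7 px 249 136 [639.1, 28.2, 91.6, 36.0, -8.6, 25.9, 501.0]
brush 0.71 px 349 148 [615.9, -216.0, 130.3, 41.1, 8.1, 19.1, 639.0]
yellow_tray 0.58 px 267 141 [636.3, -11.5, 147.1, 129.9, 82.2, 5.4, 1789.0]
brush_trough 0.77 px 349 154 [617.1, -216.5, 164.3, 78.4, 7.3, 5.4, 1239.0]
```

View pics/g.png

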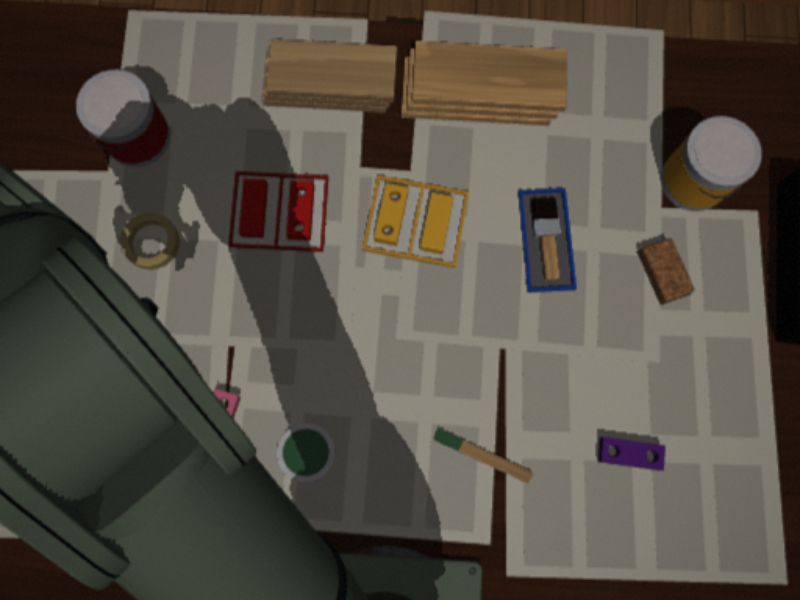

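The yellow slats at (390,212) and (436,222) and the brush at (548,240) lie in the middle of their bays, with their tops at floor plus thickness. I hand in.

```bash
python3 -m handwheel '[[[0,0,0,0,0,0,70],[0,0,0,0,0,0,70],[0,0,0,0,0,0,70]]]' >/dev/null; python3 -c "
from workcell import *
print(sign_off())"
```

```text
the job is handed in; nothing more can be done
None
```

The job is handed in at about 25 s of the 109 s allowed: in the last pictures all four slats and the brush lay flat in their own bays, within a few mm of centre; `sign_off()` returned no verdict.

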